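# Tip the corks through the spring flap of the cork box

### The job

Pick up the scoop with the three corks in it, without spilling any, and press the cork box's spring flap open with the nose of the scoop while all the corks are still aboard. Keep the flap held open with the scoop while you tip all three corks through into the box, then draw back so that the flap shuts, and stand the empty scoop upright on the worktop again. Do not touch the flap or the corks with the gripper, and leave the jar, the jigger and the lime where they are.

Things in the scene. Friction and masses are not known exactly. Their poses are not given: they have to be found in the camera images.
- scoop: the loose steel bar scoop, 0.18 kg: a pan 100 long, 64 wide, 36 high (sheet 3 thick), with a handle behind it. Origin: centre of the pan's underside; x points to the nose (open front end), -x to the handle, z up. Floor flat from the back wall (x = -47) to x = 26, then rising to the nose lip. Mass centre near x = -20. Side walls 36 high, 28 at the nose
- scoop_grip (a point): middle of the scoop's handle, 115 mm behind the pan's centre, 46 mm above its underside; axes as the scoop's. The handle is a level straight bar 96 long, 16 wide and 18 high with upright flat sides and free space below, so the fingers can take it across from above at any lean along the handle
- scoop_nose (a point): middle of the nose lip, 50 mm ahead of the pan's centre and 8.5 mm above its underside; axes as the scoop's. The low rise to this lip is all that keeps the corks in: they start to roll out when the pan is tipped forward by more than about 10 degrees, and all leave by about 45 degrees
- cork_box: the fixed wooden cork box with a pale translucent front pane: 180 deep (x), 130 wide (y), 168 high, walls 8. Origin: under it, 75 mm behind its front; x points from the front (mouth side) to the back, z up. Inside x = -68 to 97, floor at z = 10. Front 90 high to the sill; from there the mouth, 114 wide, slopes up and back at 43 degrees to the front edge of the top at x = -3, z = 160
- flap_hinge (a point): middle of the flap's hinge line just behind the sill, in the box at x = -68, z = 92; axes as the box's. The sill is a steel rod, top at z = 90. Mind the room above: wall cabinets hang over the rear of the worktop, their fronts and handles beyond world x = 0.57 m from world z = 0.5 m up
- flap (a joint): steel flap filling the mouth, 97 mm from hinge to free edge, 108 wide, 3 thick, hinged on its lower edge at the sill. 0 = closed, in the 43 degree slope; swings inward and down, level at 0.75 rad, stop at 1.25. A spring shuts it: 0.06 N m when closed, 0.2 at 1.2 rad (about 3 N at 60 mm from the hinge); it does not stay open, nor open under the corks' weight
- cork1: one of three natural wine corks, 24 diameter x 39 mm, 12 g, lying across the scoop's pan in a row (nearest the handle). Origin: on its surface at mid-length (the underside as first laid), 12 mm from the cork's axis; y along its length
- cork2: one of three natural wine corks, 24 diameter x 39 mm, 12 g, lying across the scoop's pan in a row (the middle one). Origin: on its surface at mid-length (the underside as first laid), 12 mm from the cork's axis; y along its length
- cork3: one of three natural wine corks, 24 diameter x 39 mm, 12 g, lying across the scoop's pan in a row (nearest the nose). Origin: on its surface at mid-length (the underside as first laid), 12 mm from the cork's axis; y along its length
- olive_jar: bystander: olive jar, 62 diameter x 86 mm, origin under its centre
- brass_jigger: bystander: brass-coloured double cone jigger, 43 diameter x 95 mm, origin under its centre
- lime: bystander: lime, about 50 mm, origin under its centre
Things that resemble listed ones, but are neither listed nor needed, are in the scene too. There is more than one size of the cork_box; the one meant has the size given above.

How it is judged:
By the outcome, as a careful person would: the job done as asked, in the order asked, and still so for the second after the job is handed in, with the robot touching nothing.
It also fails if it takes over 58 s, if anything falls off the work surface, if the arm or the gripper's body presses on something with over 40 N, if the wrist force passes 120 N, or if a joint passes its speed limit or range.

### The arm

A 6-joint arm with a two-finger parallel gripper is mounted at the origin on a cart in front of the work surface, level with it; the furniture and walls round the work are solid. World frame = base frame: x ahead of the robot, y to its left, z up, the work surface at z = 0. Lengths are in m, angles in rad, forces in N, time in s.
With the tool pointing down it reaches from about 0.25 to 0.8 m from the base axis. Payload 3.9 kg.
Tool frame: the origin (TCP) lies at the very end of the fingers, on their centre line; the grasp point (between the pads) lies 19 mm behind it; z points along the fingers, y is the line along which they close (so a half turn about z gives the same grasp; the last joint's range is limited). The gripper opens to 85 mm and grips with 20 to 120 N. Pads are 22 mm wide; open, the fingers measure 114 mm over their backs; the gripper's body (76 mm by 85 mm) begins 54 mm behind the grasp point. The pads swing forward as they close: fully open they stand 13 mm farther back than shut.
Start: joints at [1.284, 0.26, -0.138, 1.173, 0, 1.571], TCP at [0.149, 0.504, 0.231] pointing down, gripper open.
Joint ranges: [-2.78, 2.78], [-0.83, 1.72], [-1.28, 1.37], [-1.9, 2.12], [-1.57, 1.48], [-3.14, 3.14]. Speed limits (rad/s): [2.57, 2.57, 3.14, 3.14, 3.14, 3.14].

### API

Orientations are given as a rotation vector (axis times angle).
In Python, from plant import r gives the robot as it stands.
- The arm moves only by the tool send_rows, never from a script. Its argument "steps" is a list of rows, each an object with "translation": the shift along the tool's x, y, z in cm, a list of three; "turn": the turn about the tool's z in degrees. A call has 1 to 20 rows; each row is the pose to reach, as a shift and turn from the pose commanded when the call began, along the tool's axes at that moment; what a row does not reach only later rows make up. A row lasts 1/8 s, in which the tool goes at most 62.5 mm and 10.7 degrees, less where a joint would pass 70% of its speed; a pose out of reach is approached as far as the arm can. A call with a gripper value outside its range is refused whole. "grip" is the gripper's target within -1 to 1 (shut at 1, half-way at 0, fully open at -1), set as the call begins (left out, the last holds). The fingers move at their own pace and stop on an object; "squeeze" is the grip in N (left out, the last holds). Time passes only in rows, so rows that repeat a pose let the fingers close. It gives the time, the measured TCP pose, the force, the opening and the grip force at its end, in the units of the state.
- r.observe(): the state, without advancing time (a new reading comes with each control period).
- r.capture(name): name is "scene" or "top" or "wrist"; returns a dict with "image" (420x560x3 uint8, blue, green, red), "camera_matrix" (3x3 intrinsics, pixels), "k1" (the pictures are not rectified: a ray, as slopes to the right and down, at radius r is drawn at 1 + k1 r^2 times it, then the intrinsics apply), "world_to_cam" (4x4, takes a point from world to camera coordinates). Camera axes: x right, y up, looking along -z (the intrinsics and any distortion apply to the point x, -y, -z); pixel columns grow to the right and rows downward; lengths in m; the calibration is good to about 2 mm. A picture is of the moment at which its call begins. There is no depth.
- r.close_job(): hands the job in; it is judged then, once.
The state is a dict: "clock": time; "joints": joint angles; "joint_vel": joint speeds; "effort": joint torques, N m; "ee_pos": TCP position; "eef_rot": TCP orientation; "ft_force": force on the tool from outside, world axes, zero at the start; "moment": the same for the moment, N m; "finger_gap": finger opening in m; "finger_force": force on a finger pad.
Only numpy, scipy, OpenCV 4.12 (cv2) and the standard library are available. Lean on these libraries where they do the work, as an engineer would, in place of code of your own. Each camera call takes 0.05 s, during which the arm holds its last target. There are 200 camera calls.

## Working session

There is one attempt and no reset: what is moved stays moved. The work goes in short steps, Python scripts to look and compute and a tool call to move; the robot and the scene stay as the last step left them, time stands still between calls to the robot, and variables do not carry over. Pictures are saved under pics/ and viewed, at most 10 in all, crops included, and the job is handed in when it is done.

Besides the shell and the picture viewer there is one more tool, called after "Request:" by a JSON object that holds its "op" and its "data". send_rows: Moves the arm, as the interface text tells. Its arguments: {"type":"object","properties":{"steps":{"type":"array"},"grip":{"type":"number"},"squeeze":{"type":"number"}},"required":["steps"]}

```bash
mkdir -p pics; ls
cat > h.py <<'E'
import numpy as np, cv2
from scipy.spatial.transform import Rotation as R
from plant import r
def ray(c,u,v):
    K=c["camera_matrix"];k=c["k1"]
    d=np.array([(u-K[0][2])/K[0][0],(v-K[1][2])/K[1][1]]);s=d.copy()
    for _ in range(20): s=d/(1+k*(s@s))
    T=np.array(c["world_to_cam"]);Rt=T[:3,:3].T
    return -Rt@T[:3,3], Rt@np.array([s[0],-s[1],-1.])
def onz(c,u,v,z):
    o,d=ray(c,u,v);return o+d*(z-o[2])/d[2]
def proj(c,p):
    K=c["camera_matrix"];T=np.array(c["world_to_cam"]);q=T[:3,:3]@np.array(p)+T[:3,3]
    s=np.array([q[0],-q[1]])/-q[2];s=s*(1+c["k1"]*(s@s))
    return np.array([s[0]*K[0][0]+K[0][2],s[1]*K[1][1]+K[1][2]])
E
python3 - <<'E'
from h import *
import pickle
for n in ["scene","top"]:
    c=r.capture(n);cv2.imwrite(f"pics/{n}0.png",c["image"]);pickle.dump(c,open(n+"0.pkl","wb"))
    print(n,ray(c,280,210),c["camera_matrix"][0][0])
print(r.observe())
E
```

```text
pics
scene (array([ 0.00697811, -0.45037339,  1.00153918]), array([ 0.43246777,  0.5263624 , -0.73213324])) 385.60889600541987
top (array([0.36224947, 0.18635139, 1.40037141]), array([ 0.13832725, -0.00683047, -0.99043403])) 453.90544714909413
{'clock': 0.1, 'joints': array([ 1.28398636e+00,  2.60631890e-01, -1.39237676e-01,  1.17268902e+00,
        2.92561569e-06,  1.57081985e+00]), 'joint_vel': array([ 0.00128618, -0.00279575,  0.00245039,  0.00062553, -0.00068069,
        0.00112185]), 'effort': array([-5.54782619e-04, -4.06507194e+01,  2.54527152e+01,  1.00238307e-02,
        6.11100461e-06, -1.70011578e-06]), 'ee_pos': array([0.14834708, 0.5029737 , 0.23054192]), 'eef_rot': array([-4.48977468e-01, -3.10908599e+00,  2.73885654e-03]), 'ft_force': array([-0.34868266, -0.45255023,  0.03282855]), 'moment': array([ 0.03082247, -0.01935115,  0.00778537]), 'finger_force': 0.0, 'finger_gap': 0.08533722442617936}
```

View pics/scene0.png

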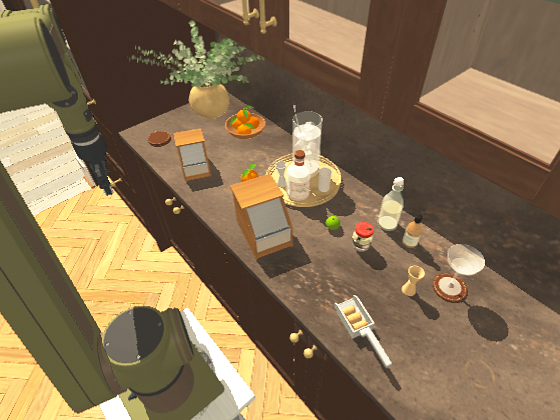

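View pics/top0.png

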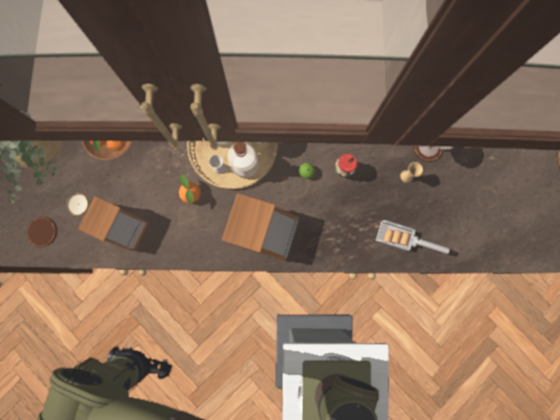

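Candidates for the box: the large one at top (262,228) / scene (262,215), and the small one at top (113,225) / scene (193,155). The large one looks like the one meant, and I'll check its size. The only scoop is at top (398,236) / scene (358,320), with its nose to the left (+y) and handle to the right. The jar is at (347,164), the jigger at (411,173) and the lime at (307,171).

Run:
```python
from h import *
import pickle
c=pickle.load(open("top0.pkl","rb"));I=c["image"]
a=cv2.resize(I[185:265,210:310],None,fx=4,fy=4,interpolation=cv2.INTER_CUBIC)
b=cv2.resize(I[200:280,365:465],None,fx=4,fy=4,interpolation=cv2.INTER_CUBIC)
s=pickle.load(open("scene0.pkl","rb"));J=s["image"]
d=cv2.resize(J[170:260,220:305],(400,270*400//255*1),interpolation=cv2.INTER_CUBIC)
d=cv2.resize(J[170:260,220:320],None,fx=4,fy=4,interpolation=cv2.INTER_CUBIC)[:280*2]
e=cv2.resize(J[285:375,310:410],None,fx=4,fy=4,interpolation=cv2.INTER_CUBIC)
out=np.vstack([np.hstack([a,b]),np.hstack([d,e])])
out=out[:600] if out.shape[0]>600 else out
cv2.imwrite("pics/crop0.png",out);print(out.shape)
```

```text
(600, 800, 3)
```

View pics/crop0.png

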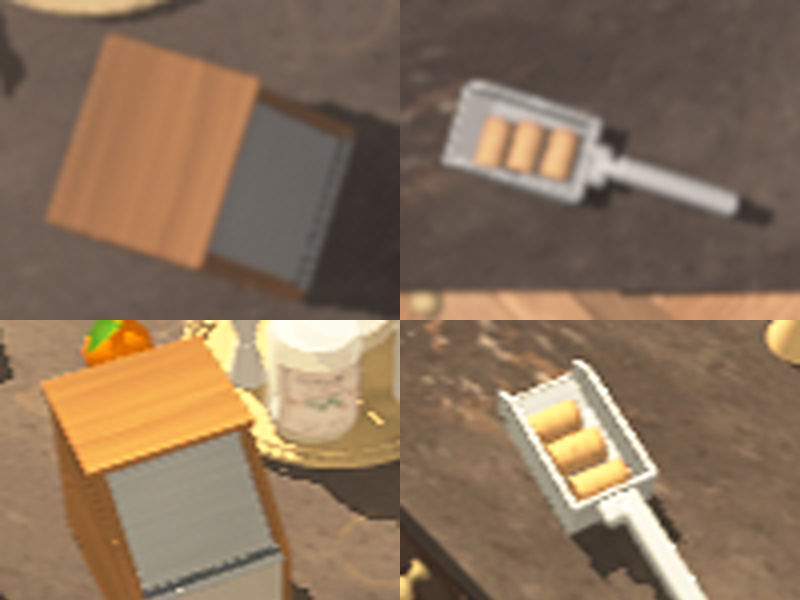

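Run:
```python
from h import *
import pickle
c=pickle.load(open("top0.pkl","rb"))
A=lambda x,y,z:onz(c,210+x/4,185+y/4,z)
B=lambda x,y,z:onz(c,365+(x-400)/4,200+y/4,z)
fb=[A(258,80,.168),A(197,268,.168)];bb=[A(110,35,.168),A(47,220,.168)]
for p in fb+bb: print(np.round(p,4))
print("width",np.linalg.norm(fb[0]-fb[1]),np.linalg.norm(bb[0]-bb[1]),"top depth",np.linalg.norm(fb[0]-bb[0]),np.linalg.norm(fb[1]-bb[1]))
f=(fb[0]+fb[1])/2;b=(bb[0]+bb[1])/2;d=b-f;print("box yaw",np.degrees(np.arctan2(d[1],d[0])),"perp",np.degrees(np.arctan2(*( (fb[0]-fb[1])[[1,0]])))-0, "mid",(f+b)/2)
# front rim of side walls
print("sill ends",A(355,130,.09),A(300,298,.09))
rb=[B(603,120,.036),B(582,202,.036)];n=[B(472,82,.028),B(443,164,.028)]
h=[B(612,168,.055),B(738,207,.055)]
for p in rb+n+h: print(np.round(p,4))
m1=(rb[0]+rb[1])/2;m2=(n[0]+n[1])/2;d=m2-m1
print("pan mid",(m1+m2)/2,"len",np.linalg.norm(d),"yaw",np.degrees(np.arctan2(d[1],d[0])));d=h[0]-h[1];print("hyaw",np.degrees(np.arctan2(d[1],d[0])),np.linalg.norm(d))
for n_,u,v in (("jar",347,164),("jig",411,173),("lime",307,171)): print(n_,onz(c,u,v,.06))
print(R.from_rotvec(r.observe()["eef_rot"]).as_matrix().round(3))
```

```text
[0.548  0.1931 0.168 ]
[0.4188 0.2324 0.168 ]
[0.5778 0.2956 0.168 ]
[0.4498 0.3349 0.168 ]
width 0.13503951537941217 0.1339782785550239 top depth 0.10666533799092771 0.10705537738489078
box yaw 73.47867809205022 perp -16.919458267365744 mid [0.49859832 0.26401259 0.168     ]
sill ends [0.52402883 0.12245989 0.09      ] [0.40190921 0.16101618 0.09      ]
[ 0.4971 -0.2386  0.036 ]
[ 0.4344 -0.2207  0.036 ]
[ 0.526  -0.1395  0.028 ]
[ 0.4628 -0.116   0.028 ]
[ 0.4591 -0.2386  0.055 ]
[ 0.4305 -0.3352  0.055 ]
pan mid [ 0.4800803  -0.17869708  0.032     ] len 0.1061712242673887 yaw 74.30049339288135
hyaw 73.49157475873018 0.10068532896959884
jar [ 0.6937312  -0.02481439  0.06      ]
jig [ 0.66947325 -0.2218749   0.06      ]
lime [0.66977076 0.09704585 0.06      ]
[[-0.959  0.283 -0.001]
 [ 0.283  0.959 -0.002]
 [ 0.    -0.002 -1.   ]]
```

Top crop: the box lid corners are at crop (110,35), (258,80), (197,268) and (47,220). They measure 134 × 107 mm, so this is the 180×130×168 box (yaw about 73.4°, hinge near (0.464, 0.150)). The scoop pan is at (520,140) with three corks, and the handle axis runs (612,168) to (738,207). Its yaw is about 73.6°, with the handle middle near (0.446, -0.288).

The tool can't lean through this interface. I'll tip the scoop by pivoting it in the grip against the front edge of the box lid. First I go above the handle.

Request:
{"op": "send_rows", "data": {"steps": [{"translation": [-51,-67.4,0],"turn": 90},{"translation": [-51,-67.4,0],"turn": 90},{"translation": [-51,-67.4,0],"turn": 90},{"translation": [-51,-67.4,0],"turn": 90},{"translation": [-51,-67.4,0],"turn": 90},{"translation": [-51,-67.4,0],"turn": 90},{"translation": [-51,-67.4,0],"turn": 90},{"translation": [-51,-67.4,0],"turn": 90},{"translation": [-51,-67.4,0],"turn": 90},{"translation": [-51,-67.4,0],"turn": 90},{"translation": [-51,-67.4,0],"turn": 90},{"translation": [-51,-67.4,0],"turn": 90},{"translation": [-51,-67.4,0],"turn": 90},{"translation": [-51,-67.4,0],"turn": 90},{"translation": [-51,-67.4,0],"turn": 90},{"translation": [-51,-67.4,0],"turn": 90},{"translation": [-51,-67.4,0],"turn": 90},{"translation": [-51,-67.4,0],"turn": 90}], "grip": -1}}

```text
clock: 2.35
ee_pos: [0.4468, -0.2862, 0.2316]
eef_rot: [2.515, 1.883, 0.0]
ft_force: [0.2, -0.0, -0.1]
finger_gap: 0.0854
finger_force: 0.0
```

Run:
```python
from h import *
s=r.observe();print(s["clock"],s["ee_pos"],R.from_rotvec(s["eef_rot"]).as_matrix().round(3),s["joints"].round(2))
c=r.capture("wrist");cv2.imwrite("pics/w1.png",c["image"])
import pickle;pickle.dump(c,open("w1.pkl","wb"))
for p in ((.446,-.288,.055),(.480,-.179,.036)): print(proj(c,p))
```

```text
2.35 [ 0.44682336 -0.28621212  0.23160754] [[ 0.282  0.959  0.   ]
 [ 0.959 -0.282 -0.   ]
 [ 0.     0.    -1.   ]] [-0.57  0.27 -0.12  1.18  0.    1.29]
[279.86262071 185.85555138]
[281.85263169  66.55779822]
```

View pics/w1.png

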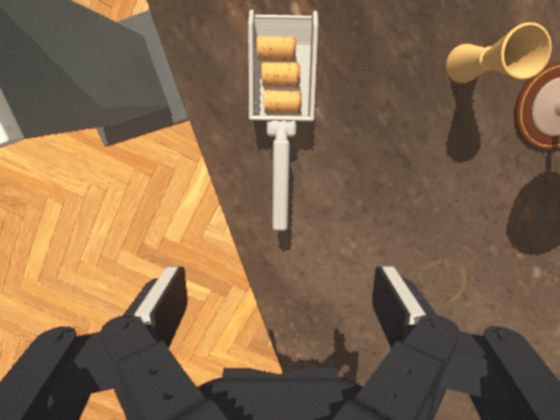

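The wrist view shows the pan at (283,65) with three corks, and the handle from (282,138) to (280,230). That matches my estimate to about 1 px. Now I descend and grasp.

Request:
{"op": "send_rows", "data": {"steps": [{"translation": [0,0,6]},{"translation": [0,0,12]},{"translation": [0,0,17]},{"translation": [0,0,20.4]},{"translation": [0,0,20.4]},{"translation": [0,0,20.4]}], "grip": -1}}

```text
invalid input
```

Request:
{"op": "send_rows", "data": {"steps": [{"translation": [0,0,0]},{"translation": [0,0,0]},{"translation": [0,0,0]},{"translation": [0,0,0]},{"translation": [0,0,0]},{"translation": [0,0,0]}], "grip": 1, "squeeze": 100}}

```text
invalid input
```

Request:
{"op": "send_rows", "data": {"steps": [{"translation": [0,0,-0.5]},{"translation": [0,0,-1]},{"translation": [0,0,-1.5]},{"translation": [0,0,-2]},{"translation": [0,0,-2]}]}}

```text
invalid input
```

Run:
```python
from h import *
s=r.observe();print(s["clock"],s["ee_pos"],s["ft_force"],s["moment"],s["finger_gap"],s["finger_force"])
c=r.capture("wrist");d=r.capture("scene")
a=np.hstack([c["image"][:300,150:430],cv2.resize(d["image"][280:380,290:410],(360,300),interpolation=cv2.INTER_CUBIC)])
cv2.imwrite("pics/g1.png",a)
```

```text
2.4 [ 0.44688793 -0.28636362  0.23162956] [0.45948512 0.07490327 0.37186644] [-0.03447466  0.01288551 -0.03573207] 0.08544060044714206 0.0
```

View pics/g1.png

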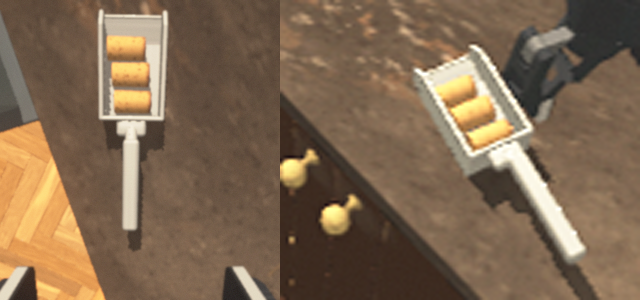

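The calls were refused, so nothing moved and the picture is unchanged. Every row needs a "turn".

Request:
{"op": "send_rows", "data": {"steps": [{"translation": [0,0,6],"turn": 0},{"translation": [0,0,12],"turn": 0},{"translation": [0,0,17],"turn": 0},{"translation": [0,0,20.4],"turn": 0},{"translation": [0,0,20.4],"turn": 0},{"translation": [0,0,20.4],"turn": 0}], "grip": -1}}

```text
clock: 3.25
ee_pos: [0.448, -0.2877, 0.0286]
eef_rot: [2.515, 1.88, 0.001]
ft_force: [0.4, -0.3, 1.6]
finger_gap: 0.0855
finger_force: 0.0
```

Request:
{"op": "send_rows", "data": {"steps": [{"translation": [0,0,0],"turn": 0},{"translation": [0,0,0],"turn": 0},{"translation": [0,0,0],"turn": 0},{"translation": [0,0,0],"turn": 0},{"translation": [0,0,0],"turn": 0},{"translation": [0,0,0],"turn": 0}], "grip": 1, "squeeze": 100}}

```text
clock: 4.0
ee_pos: [0.4473, -0.2874, 0.0277]
eef_rot: [2.516, 1.881, 0.0]
ft_force: [-0.7, -1.4, 3.6]
finger_gap: 0.0142
finger_force: 97.4
```

Request:
{"op": "send_rows", "data": {"steps": [{"translation": [0,0,-0.4],"turn": 0},{"translation": [0,0,-0.8],"turn": 0},{"translation": [0,0,-1.4],"turn": 0},{"translation": [0,0,-2],"turn": 0},{"translation": [0,0,-2],"turn": 0},{"translation": [0,0,-2],"turn": 0}]}}

```text
clock: 4.75
ee_pos: [0.447, -0.2872, 0.0473]
eef_rot: [2.516, 1.881, 0.0]
ft_force: [-0.5, -0.4, -1.6]
finger_gap: 0.0143
finger_force: 97.5
```

Run:
```python
from h import *
s=r.observe();print(s["clock"],s["ee_pos"],s["ft_force"],s["moment"],s["finger_gap"],s["finger_force"])
c=r.capture("wrist");d=r.capture("scene")
a=np.hstack([c["image"][:300,150:430],cv2.resize(d["image"][280:380,290:410],(360,300),interpolation=cv2.INTER_CUBIC)])
cv2.imwrite("pics/g2.png",a)
import pickle;pickle.dump(c,open("w2.pkl","wb"))
```

```text
4.75 [ 0.44700235 -0.28720324  0.04734854] [-0.54281568 -0.3604395  -1.5945021 ] [-0.15362793  0.0261688  -0.01247813] 0.014289939941625569 97.45274305343628
```

View pics/g2.png

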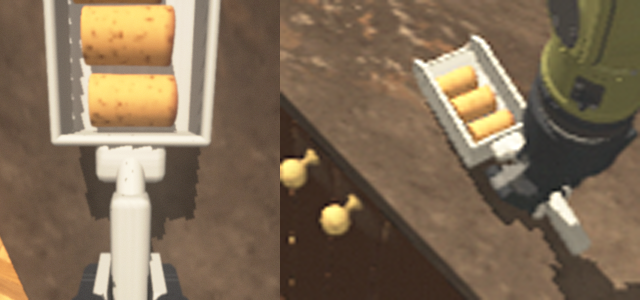

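The scoop has lifted and all three corks are aboard. In the wrist crop two corks show at (128,35) and (133,100), and in the scene crop all three show at (455,85) to (490,125). Next is a smooth carry to a spot in front of the mouth, with the scoop level.

Request:
{"op": "send_rows", "data": {"steps": [{"translation": [0.2,-0.1,-0.1],"turn": 0},{"translation": [0.8,-0.4,-0.3],"turn": 0},{"translation": [1.8,-0.8,-0.7],"turn": 0},{"translation": [3.1,-1.3,-1.2],"turn": 0},{"translation": [4.7,-2.0,-1.9],"turn": 0},{"translation": [6.5,-2.7,-2.5],"turn": 0},{"translation": [8.4,-3.6,-3.3],"turn": 0},{"translation": [10.4,-4.4,-4.1],"turn": 0},{"translation": [12.5,-5.3,-4.9],"turn": 0},{"translation": [14.6,-6.2,-5.7],"turn": 0},{"translation": [16.6,-7.0,-6.5],"turn": 0},{"translation": [18.5,-7.9,-7.3],"turn": 0},{"translation": [20.3,-8.6,-7.9],"turn": 0},{"translation": [21.9,-9.3,-8.6],"turn": 0},{"translation": [23.2,-9.8,-9.1],"turn": 0},{"translation": [24.2,-10.2,-9.5],"turn": 0},{"translation": [24.8,-10.5,-9.7],"turn": 0},{"translation": [25,-10.6,-9.8],"turn": 0},{"translation": [25,-10.6,-9.8],"turn": 0}]}}

```text
clock: 7.22
ee_pos: [0.416, -0.0176, 0.1452]
eef_rot: [2.516, 1.881, -0.001]
ft_force: [-0.4, -0.4, -1.9]
finger_gap: 0.0141
finger_force: 97.5
```

Run:
```python
from h import *
import pickle
s=r.observe();print(s["clock"],s["ee_pos"],s["ft_force"],s["moment"],s["finger_gap"])
c=r.capture("top");d=r.capture("scene");w=r.capture("wrist");pickle.dump((c,d,w),open("c3.pkl","wb"))
g=lambda I,s:cv2.resize(I,s,interpolation=cv2.INTER_CUBIC)
I=np.vstack([np.hstack([g(c["image"][180:280,220:353],(400,300)),g(d["image"][170:290,220:380],(400,300))]),np.hstack([g(w["image"],(400,300)),np.zeros((300,400,3),np.uint8)])])
cv2.imwrite("pics/p3.png",I)
# predicted pixels if level
u=np.array([.282,.959,0]);G=s["ee_pos"]+[0,0,.019];v=np.array([.959,-.282,0])
for nm,a,b,z in (("rearL",65,-32,-10),("rearR",65,32,-10),("noseL",165,-32,-18),("noseR",165,32,-18)):
    p=G+u*a/1e3+v*b/1e3+[0,0,z/1e3];t=(proj(c,p)-[220,180])*3;q=(proj(d,p)-[220,170])*2.5
    print(nm,t.round(),(q+[400,0]).round())
```

```text
7.225 [ 0.41600349 -0.01757126  0.14521736] [-0.38405526 -0.36914839 -1.88280753] [-0.17847951  0.06246774  0.00128628] 0.01405201247321166
rearL [314. 236.] [540. 198.]
rearR [333. 169.] [593. 179.]
noseL [209. 204.] [506. 140.]
noseR [229. 138.] [556. 123.]
```

View pics/p3.png

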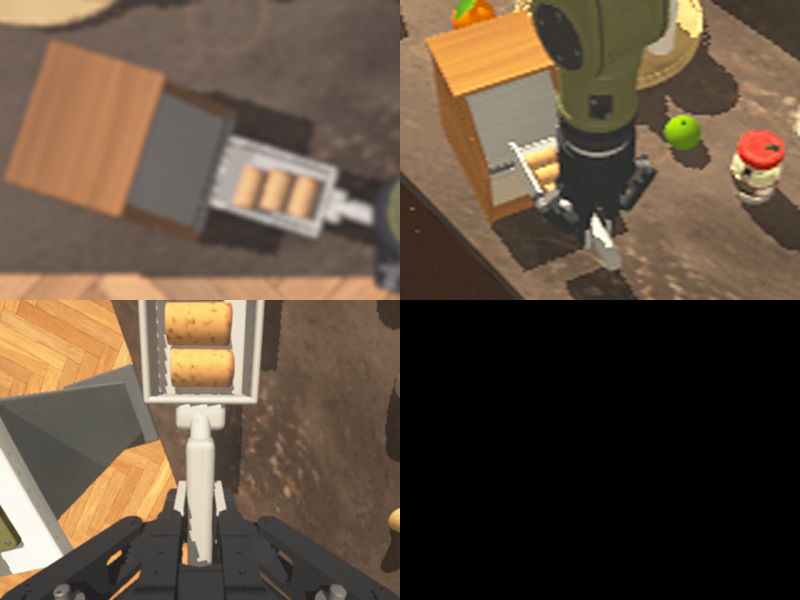

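The top crop shows the scoop lined up on the mouth: nose corners at (208,208) and (229,138), three corks at (248,185), (275,190) and (303,197). They lie within about 5 px of the level prediction, so the nose is about 2° down. Now I advance level to open the flap.

Request:
{"op": "send_rows", "data": {"steps": [{"translation": [0.5,0,0],"turn": 0},{"translation": [1.2,0,0],"turn": 0},{"translation": [2,0,0],"turn": 0},{"translation": [2.8,0,0],"turn": 0},{"translation": [3.5,0,0],"turn": 0},{"translation": [4.2,0,0],"turn": 0},{"translation": [4.9,0,0],"turn": 0},{"translation": [5.6,0,0],"turn": 0},{"translation": [6.3,0,0],"turn": 0},{"translation": [7,0,0],"turn": 0},{"translation": [7.7,0,0],"turn": 0},{"translation": [8.4,0,0],"turn": 0},{"translation": [9.1,0,0],"turn": 0},{"translation": [9.8,0,0],"turn": 0},{"translation": [10.5,0,0],"turn": 0},{"translation": [11.1,0,0],"turn": 0},{"translation": [11.5,0,0],"turn": 0},{"translation": [11.5,0,0],"turn": 0}]}}

```text
clock: 9.62
ee_pos: [0.4488, 0.0937, 0.1454]
eef_rot: [-2.515, -1.881, -0.002]
ft_force: [-0.4, 0.6, -0.8]
finger_gap: 0.014
finger_force: 97.7
```

Run:
```python
from h import *
import pickle
s=r.observe();print(s["clock"],s["ee_pos"],s["ft_force"],s["moment"],s["finger_gap"])
c=r.capture("top");d=r.capture("scene");w=r.capture("wrist");pickle.dump((c,d,w),open("c4.pkl","wb"))
g=lambda I,s:cv2.resize(I,s,interpolation=cv2.INTER_CUBIC)
I=np.vstack([np.hstack([g(c["image"][180:280,220:353],(400,300)),g(d["image"][170:290,220:380],(400,300))]),np.hstack([g(w["image"],(400,300)),np.zeros((300,400,3),np.uint8)])])
cv2.imwrite("pics/p4.png",I)
```

```text
9.625 [0.44884006 0.09368014 0.14536989] [-0.38814983  0.57235253 -0.78303335] [0.067255   0.07732243 0.008677  ] 0.014036399312504513
```

View pics/p4.png

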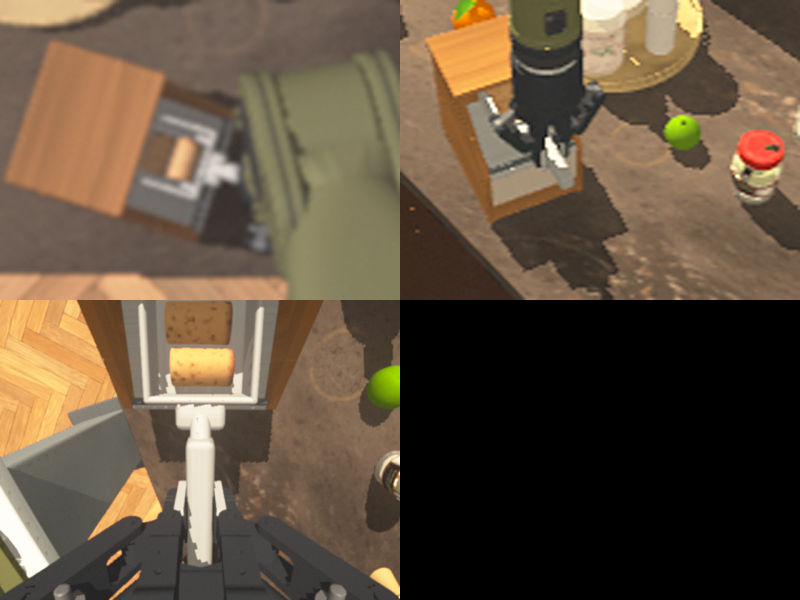

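The flap is pressed down under the scoop nose: in the top crop the lid edge is at (165,75) to (125,215) and the pan lies inside the mouth. The rear corks are still aboard at (182,160) and (155,150), and the wrist crop shows them at (198,322) and (202,367). I now tip by raising the handle with the pan walls against the lid edge, using a lighter grip.

Request:
{"op": "send_rows", "data": {"steps": [{"translation": [0,0,0],"turn": 0},{"translation": [0,0,0],"turn": 0},{"translation": [0.3,0,-0.6],"turn": 0},{"translation": [0.5,0,-1.3],"turn": 0},{"translation": [0.7,0,-2.0],"turn": 0},{"translation": [1.0,0,-2.6],"turn": 0},{"translation": [1.5,0,-3.2],"turn": 0},{"translation": [1.9,0,-3.8],"turn": 0},{"translation": [2.4,0,-4.3],"turn": 0},{"translation": [2.4,0,-4.3],"turn": 0}], "squeeze": 30}}

```text
clock: 11.02
ee_pos: [0.4554, 0.1167, 0.1886]
eef_rot: [-2.514, -1.882, -0.001]
ft_force: [-1.5, -2.2, -5.4]
finger_gap: 0.0147
finger_force: 93.2
```

```bash
cat > look.py <<'E'
from h import *
import pickle
s=r.observe();print(s["clock"],s["ee_pos"].round(4),s["ft_force"].round(2),s["moment"].round(3),s["finger_gap"],s["finger_force"])
c=r.capture("top");d=r.capture("scene");w=r.capture("wrist");pickle.dump((c,d,w),open("c5.pkl","wb"))
for n,x in (("wrist",w["image"]),("top",c["image"][190:270,225:300])):
    h=cv2.cvtColor(x,cv2.COLOR_BGR2HSV);m=cv2.inRange(h,(0,0,130),(179,60,255))
    k=cv2.inRange(h,(10,90,120),(25,180,255))
    if n=="wrist":
        m=m[:,170:390]
        # pale rows in scoop region
        print("pale row widths",[int(q) for q in (m>0).sum(1)[0:300:10]])
E
python3 look.py
```

```text
11.025 [0.4554 0.1167 0.1886] [-1.52 -2.23 -5.42] [-1.008  0.423  0.077] 0.014654751251067535 93.16977739334106
pale row widths [0, 0, 0, 0, 0, 0, 0, 21, 22, 23, 54, 94, 120, 123, 124, 121, 144, 62, 60, 60, 32, 36, 36, 36, 37, 37, 62, 60, 62, 61]
```

Request:
{"op": "send_rows", "data": {"steps": [{"translation": [0,0,0],"turn": 0},{"translation": [0,0,0],"turn": 0},{"translation": [0,0,0],"turn": 0},{"translation": [0,0,0],"turn": 0}], "grip": 1, "squeeze": 30}}

```text
clock: 11.68
ee_pos: [0.4554, 0.1162, 0.1883]
eef_rot: [-2.515, -1.881, -0.001]
ft_force: [-2.2, 0.5, -5.8]
finger_gap: 0.0143
finger_force: 93.4
```

```bash
python3 look.py
python3 - <<'E'
from h import *
import pickle
c,d,w=pickle.load(open("c5.pkl","rb"))
g=lambda I,s:cv2.resize(I,s,interpolation=cv2.INTER_CUBIC)
cv2.imwrite("pics/p5.png",np.vstack([np.hstack([g(c["image"][180:280,220:353],(400,300)),g(d["image"][170:290,220:380],(400,300))]),np.hstack([g(w["image"],(400,300)),np.zeros((300,400,3),np.uint8)])]))
E
```

```text
11.675 [0.4554 0.1162 0.1883] [-2.18  0.46 -5.79] [-0.34   0.476  0.185] 0.014287743820842148 93.35437417030334
pale row widths [0, 0, 0, 0, 0, 0, 0, 22, 21, 31, 66, 97, 123, 124, 125, 123, 143, 62, 61, 59, 32, 36, 36, 36, 37, 36, 62, 60, 62, 61]
```

View pics/p5.png

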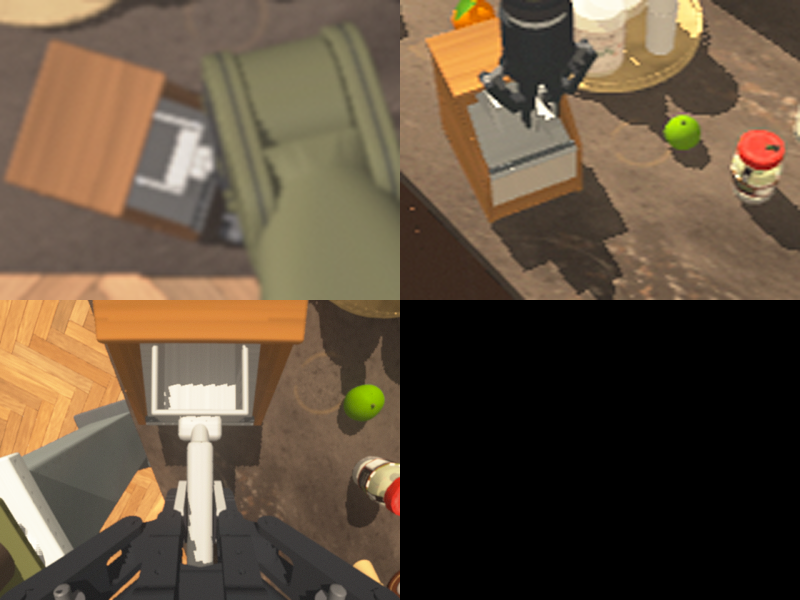

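The pan floor is bare at its rear in the wrist view (200,398), and the scoop is tipped with the flap under it, so the corks have rolled forward. I keep tipping along the path.

Request:
{"op": "send_rows", "data": {"steps": [{"translation": [0.4,0,-0.3],"turn": 0},{"translation": [0.9,0,-0.6],"turn": 0},{"translation": [1.3,0,-0.9],"turn": 0},{"translation": [1.8,0,-1.2],"turn": 0},{"translation": [2.2,0,-1.5],"turn": 0},{"translation": [2.7,0,-1.7],"turn": 0},{"translation": [3.1,0,-1.9],"turn": 0},{"translation": [3.6,0,-2.1],"turn": 0},{"translation": [3.6,0,-2.1],"turn": 0},{"translation": [3.6,0,-2.1],"turn": 0}], "squeeze": 30}}

```text
clock: 13.08
ee_pos: [0.4652, 0.1495, 0.2089]
eef_rot: [2.515, 1.88, -0.003]
ft_force: [-1.2, -4.8, -6.9]
finger_gap: 0.0141
finger_force: 88.6
```

Request:
{"op": "send_rows", "data": {"steps": [{"translation": [0.4,0,-0.2],"turn": 0},{"translation": [0.8,0,-0.4],"turn": 0},{"translation": [1.2,0,-0.5],"turn": 0},{"translation": [1.6,0,-0.6],"turn": 0},{"translation": [2.0,0,-0.7],"turn": 0},{"translation": [2.4,0,-0.7],"turn": 0},{"translation": [2.4,0,-0.7],"turn": 0},{"translation": [2.4,0,-0.7],"turn": 0}], "squeeze": 30}}

```text
clock: 14.08
ee_pos: [0.4722, 0.1727, 0.2163]
eef_rot: [2.516, 1.88, -0.002]
ft_force: [-1.7, -4.8, -4.8]
finger_gap: 0.0144
finger_force: 83.4
```

```bash
python3 look.py
python3 - <<'E'
from h import *
import pickle
c,d,w=pickle.load(open("c5.pkl","rb"))
for n,x in (("w",w["image"]),):
    h=cv2.cvtColor(x,cv2.COLOR_BGR2HSV)
    print(x[100:240:8,280].tolist())
    print(x[100:240:8,250].tolist())
E
```

```text
14.075 [0.4722 0.1727 0.2163] [-1.65 -4.76 -4.78] [-1.494  0.51   0.04 ] 0.014427967354208579 83.40801000595093
pale row widths [0, 0, 0, 0, 0, 0, 0, 0, 0, 0, 0, 0, 0, 0, 0, 0, 0, 0, 23, 19, 98, 110, 97, 99, 42, 34, 56, 57, 58, 62]
[[61, 135, 218], [60, 135, 217], [55, 123, 199], [59, 128, 204], [57, 131, 212], [64, 142, 222], [66, 141, 222], [62, 138, 220], [67, 144, 227], [99, 114, 125], [100, 113, 126], [101, 114, 124], [121, 135, 146], [219, 235, 243], [209, 229, 238], [169, 190, 203], [220, 236, 244], [222, 238, 245]]
[[62, 134, 217], [59, 135, 216], [59, 127, 204], [56, 128, 203], [58, 130, 210], [60, 137, 221], [63, 142, 224], [61, 140, 221], [66, 143, 227], [100, 114, 124], [104, 116, 128], [104, 116, 126], [122, 135, 147], [222, 238, 245], [108, 121, 131], [105, 120, 128], [113, 127, 136], [88, 99, 109]]
```

Run:
```python
from h import *
import pickle
c,d,w=pickle.load(open("c5.pkl","rb"));s=r.observe()
u=np.array([.282,.959,0]);v=np.array([.959,-.282,0]);G=s["ee_pos"]+[0,0,.019]
for t in range(0,75,10):
    a=np.radians(t);f=lambda x,z,y=0:proj(w,G+u*(x*np.cos(a)+z*np.sin(a))/1e3+[0,0,(-x*np.sin(a)+z*np.cos(a))/1e3]+v*y/1e3).round()
    print(t,"rear rim",f(65,-10,-32),f(65,-10,32),"nose floor",f(140,-43),"handle end",f(-48,9), "E", )
E0=np.array([.4834,.2128,.168]);print("lid edge",proj(w,E0))
h=cv2.cvtColor(w["image"],cv2.COLOR_BGR2HSV);m=cv2.inRange(h,(0,0,170),(179,60,255))
for y in range(165,260,5):
    q=np.where(m[y])[0];q=q[(q>180)&(q<380)];print(y,(q.min(),q.max(),len(q)) if len(q) else None,end="; ")
```

```text
0 rear rim [202. 140.] [360. 140.] nose floor [281. -39.] handle end [281. 393.] E
10 rear rim [208. 144.] [353. 143.] nose floor [280.   0.] handle end [281. 404.] E
20 rear rim [214. 151.] [348. 150.] nose floor [280.  37.] handle end [281. 414.] E
30 rear rim [218. 160.] [343. 160.] nose floor [280.  70.] handle end [281. 421.] E
40 rear rim [221. 172.] [340. 172.] nose floor [280. 102.] handle end [281. 424.] E
50 rear rim [224. 186.] [337. 185.] nose floor [280. 132.] handle end [282. 422.] E
60 rear rim [227. 200.] [334. 200.] nose floor [280. 161.] handle end [282. 415.] E
70 rear rim [228. 216.] [333. 216.] nose floor [280. 189.] handle end [282. 402.] E
lid edge [279.47517423 168.59305662]
165 None; 170 None; 175 (np.int64(226), np.int64(333), 14); 180 (np.int64(226), np.int64(333), 14); 185 (np.int64(225), np.int64(334), 14); 190 (np.int64(225), np.int64(334), 14); 195 (np.int64(224), np.int64(335), 14); 200 (np.int64(224), np.int64(335), 91); 205 (np.int64(223), np.int64(336), 114); 210 (np.int64(259), np.int64(300), 42); 215 (np.int64(255), np.int64(304), 50); 220 (np.int64(254), np.int64(304), 51); 225 (np.int64(254), np.int64(305), 52); 230 (np.int64(254), np.int64(305), 52); 235 (np.int64(256), np.int64(303), 48); 240 (np.int64(264), np.int64(295), 32); 245 (np.int64(264), np.int64(295), 32); 250 (np.int64(264), np.int64(295), 32); 255 (np.int64(250), np.int64(309), 52);
```

The rear rim is at wrist row 204, so the tilt is about 60°. All corks should have left. I dwell briefly, then draw the scoop out along its own axis.

Request:
{"op": "send_rows", "data": {"steps": [{"translation": [0,0,0],"turn": 0},{"translation": [0,0,0],"turn": 0},{"translation": [0,0,0],"turn": 0},{"translation": [0,0,0],"turn": 0},{"translation": [-0.6,0,-0.8],"turn": 0},{"translation": [-1.2,0,-1.7],"turn": 0},{"translation": [-1.8,0,-2.6],"turn": 0},{"translation": [-2.4,0,-3.6],"turn": 0},{"translation": [-3.0,0,-4.6],"turn": 0},{"translation": [-3.6,0,-5.6],"turn": 0},{"translation": [-4.3,0,-6.7],"turn": 0},{"translation": [-5.0,0,-7.8],"turn": 0},{"translation": [-5.8,0,-8.9],"turn": 0},{"translation": [-6.6,0,-10],"turn": 0},{"translation": [-7.5,0,-11],"turn": 0},{"translation": [-9.0,0,-11.5],"turn": 0},{"translation": [-11,0,-11.5],"turn": 0},{"translation": [-14,0,-11.5],"turn": 0},{"translation": [-17,0,-11.5],"turn": 0},{"translation": [-20,0,-11.5],"turn": 0}]}}

```text
clock: 16.73
ee_pos: [0.4149, -0.0198, 0.3312]
eef_rot: [-2.516, -1.881, 0.001]
ft_force: [0.3, -0.2, -1.7]
finger_gap: 0.0141
finger_force: 83.1
```

Request:
{"op": "send_rows", "data": {"steps": [{"translation": [-2,0,0],"turn": 0},{"translation": [-5,0,0],"turn": 0},{"translation": [-8,0,0],"turn": 0},{"translation": [-10,0,0],"turn": 0},{"translation": [-10,0,0],"turn": 0}]}}

```text
clock: 17.35
ee_pos: [0.3866, -0.1155, 0.3312]
eef_rot: [-2.519, -1.877, 0.001]
ft_force: [-0.1, -0.5, -1.9]
finger_gap: 0.0143
finger_force: 82.8
```

```bash
python3 look.py
python3 - <<'E'
from h import *
import pickle
c,d,w=pickle.load(open("c5.pkl","rb"));s=r.observe()
u=np.array([.282,.959,0]);v=np.array([.959,-.282,0]);G=s["ee_pos"]+[0,0,.019]
g=lambda I,s:cv2.resize(I,s,interpolation=cv2.INTER_CUBIC)
cv2.imwrite("pics/p6.png",np.vstack([np.hstack([g(c["image"][180:280,220:353],(400,300)),g(d["image"][170:290,220:380],(400,300))]),np.hstack([g(w["image"],(400,300)),g(d["image"][210:330,250:410],(400,300))])]))
for t in range(30,85,5):
    a=np.radians(t);f=lambda x,z,y=0:proj(w,G+u*(x*np.cos(a)+z*np.sin(a))/1e3+[0,0,(-x*np.sin(a)+z*np.cos(a))/1e3]+v*y/1e3).round()
    print(t,f(65,-10,-32),f(65,-10,32))
E
```

```text
17.35 [ 0.3866 -0.1155  0.3312] [-0.1  -0.48 -1.92] [-0.011  0.025  0.008] 0.014265781340496211 82.77795195579529
pale row widths [0, 0, 0, 0, 0, 0, 0, 2, 0, 0, 0, 6, 13, 83, 84, 87, 85, 87, 90, 94, 96, 113, 105, 98, 86, 32, 53, 58, 59, 58]
30 [218. 160.] [344. 160.]
35 [220. 166.] [342. 165.]
40 [222. 172.] [340. 172.]
45 [223. 178.] [338. 178.]
50 [225. 185.] [337. 185.]
55 [226. 192.] [336. 192.]
60 [227. 200.] [335. 200.]
65 [228. 208.] [334. 207.]
70 [229. 215.] [333. 215.]
75 [229. 224.] [332. 223.]
80 [230. 232.] [332. 232.]
```

View pics/p6.png

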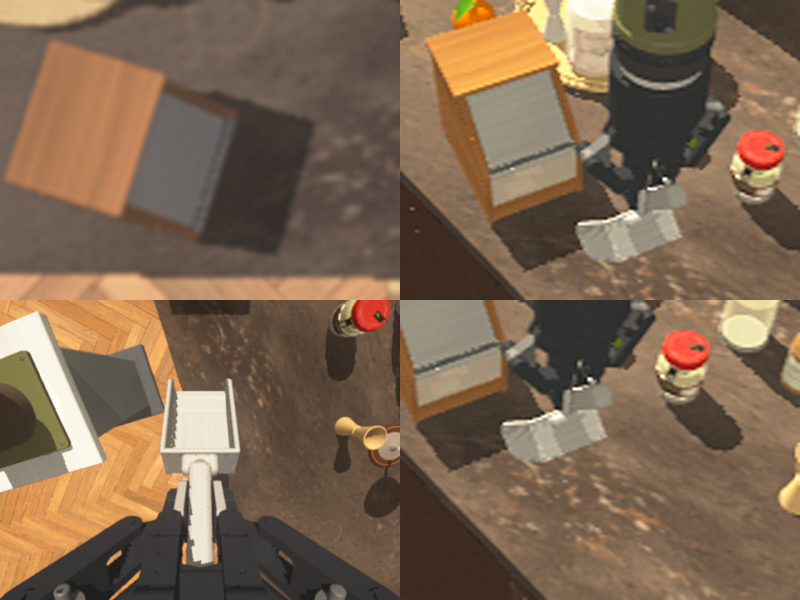

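The flap is shut in the top crop (185,165) and the scene crop (520,120). The scoop is empty: the wrist crop shows a bare pan at (200,420), nose down about 65°. No corks lie on the worktop. I go back over clear worktop, lower it, and try easing the grip.

Request:
{"op": "send_rows", "data": {"steps": [{"translation": [0.2,3,0],"turn": 0},{"translation": [0.4,6,0],"turn": 0},{"translation": [0.6,9,0],"turn": 0},{"translation": [0.7,11.8,0],"turn": 0},{"translation": [0.7,11.8,3],"turn": 0},{"translation": [0.7,11.8,7],"turn": 0},{"translation": [0.7,11.8,11],"turn": 0},{"translation": [0.7,11.8,14],"turn": 0},{"translation": [0.7,11.8,16],"turn": 0},{"translation": [0.7,11.8,16.5],"turn": 0},{"translation": [0.7,11.8,16.5],"turn": 0}], "grip": 0.72, "squeeze": 20}}

```text
clock: 18.88
ee_pos: [0.5029, -0.1405, 0.1665]
eef_rot: [-2.515, -1.882, -0.0]
ft_force: [-0.3, 0.6, -1.6]
finger_gap: 0.0148
finger_force: 82.8
```

```bash
python3 look.py;  python3 - <<'E'
from h import *
import pickle
c,d,w=pickle.load(open("c5.pkl","rb"))
print("edge",onz(c,400,272,0),onz(c,300,272,0))
h=cv2.cvtColor(w["image"],cv2.COLOR_BGR2HSV);m=cv2.inRange(h,(0,0,170),(179,60,255))
for y in range(190,240,5):
    q=np.where(m[y])[0];q=q[(q>180)&(q<380)];print(y,(q.min(),q.max(),len(q)) if len(q) else None,end="; ")
E
```

```text
18.875 [ 0.5029 -0.1405  0.1665] [-0.28  0.64 -1.6 ] [-0.025  0.061 -0.024] 0.014827884451314955 82.82920002937317
pale row widths [0, 0, 0, 0, 0, 0, 0, 0, 0, 0, 0, 12, 16, 88, 90, 93, 92, 95, 97, 99, 99, 114, 107, 102, 97, 32, 55, 58, 59, 60]
edge [ 0.36965395 -0.1968289   0.        ] [0.36707707 0.11288826 0.        ]
190 (np.int64(226), np.int64(333), 89); 195 (np.int64(225), np.int64(333), 90); 200 (np.int64(225), np.int64(334), 92); 205 (np.int64(224), np.int64(335), 93); 210 (np.int64(224), np.int64(335), 112); 215 (np.int64(259), np.int64(301), 43); 220 (np.int64(254), np.int64(304), 51); 225 (np.int64(254), np.int64(305), 52); 230 (np.int64(254), np.int64(305), 52); 235 (np.int64(254), np.int64(305), 52);
```

Request:
{"op": "send_rows", "data": {"steps": [{"translation": [0,0,0.6],"turn": 0},{"translation": [0,0,1.2],"turn": 0},{"translation": [0,0,1.8],"turn": 0},{"translation": [0,0,2.1],"turn": 0},{"translation": [0,0,2.1],"turn": 0}], "grip": 0.67, "squeeze": 20}}

```text
clock: 19.65
ee_pos: [0.5024, -0.1409, 0.1449]
eef_rot: [-2.516, -1.881, 0.001]
ft_force: [-0.4, -0.3, -1.7]
finger_gap: 0.0142
finger_force: 78.1
```

Request:
{"op": "send_rows", "data": {"steps": [{"translation": [-0.6,0,0.3],"turn": 0},{"translation": [-1.2,0,0.6],"turn": 0},{"translation": [-1.8,0,0.9],"turn": 0},{"translation": [-2.4,0,1.1],"turn": 0},{"translation": [-3.0,0,1.3],"turn": 0}], "grip": 0.65, "squeeze": 20}}

```text
clock: 20.27
ee_pos: [0.494, -0.1702, 0.1322]
eef_rot: [-2.516, -1.881, 0.0]
ft_force: [-0.9, 0.3, -1.5]
finger_gap: 0.015
finger_force: 43.4
```

```bash
cat > tilt.py <<'E'
from h import *
s=r.observe();w=r.capture("wrist");print(s["clock"],s["ee_pos"].round(4),s["ft_force"].round(2),s["moment"].round(2),s["finger_force"])
h=cv2.cvtColor(w["image"],cv2.COLOR_BGR2HSV);m=cv2.inRange(h,(0,0,170),(179,60,255))
print([(y,int(q.min()),int(q.max()),len(q)) for y in range(120,240,5) for q in [np.where(m[y,180:380])[0]+180] if len(q)])
u=np.array([.282,.959,0]);v=np.array([.959,-.282,0]);G=s["ee_pos"]+[0,0,.019]
for t in range(0,85,10):
    a=np.radians(t);f=lambda x,z,y=0:proj(w,G+u*(x*np.cos(a)+z*np.sin(a))/1e3+[0,0,(-x*np.sin(a)+z*np.cos(a))/1e3]+v*y/1e3).round()
    print(t,f(65,-10,-32),f(65,-10,32),"lip z",round(G[2]*1e3-165*np.sin(a)-37.5*np.cos(a)))
cv2.imwrite("pics/last.png",w["image"])
E
python3 tilt.py
```

```text
20.275 [ 0.494  -0.1702  0.1322] [-0.85  0.26 -1.47] [-0.06 -0.03  0.01] 43.43132257461548
[(120, 234, 324, 12), (125, 233, 325, 12), (130, 233, 326, 82), (135, 232, 326, 82), (140, 232, 327, 81), (145, 231, 327, 82), (150, 230, 328, 83), (155, 230, 329, 82), (160, 229, 329, 85), (165, 229, 330, 84), (170, 228, 330, 86), (175, 227, 331, 87), (180, 227, 332, 88), (185, 226, 332, 89), (190, 226, 333, 90), (195, 225, 333, 91), (200, 225, 334, 92), (205, 224, 335, 93), (210, 224, 335, 112), (215, 258, 301, 44), (220, 254, 304, 51), (225, 254, 305, 52), (230, 254, 305, 52), (235, 254, 305, 52)]
0 [202. 140.] [360. 140.] lip z 114
10 [208. 144.] [353. 143.] lip z 86
20 [214. 151.] [348. 150.] lip z 59
30 [218. 160.] [343. 160.] lip z 36
40 [222. 172.] [340. 172.] lip z 16
50 [224. 186.] [337. 186.] lip z 1
60 [227. 200.] [334. 200.] lip z -10
70 [228. 216.] [333. 216.] lip z -17
80 [230. 232.] [331. 232.] lip z -18
```

Request:
{"op": "send_rows", "data": {"steps": [{"translation": [-0.7,0,0.4],"turn": 0},{"translation": [-1.4,0,0.8],"turn": 0},{"translation": [-2.1,0,1.2],"turn": 0},{"translation": [-2.8,0,1.6],"turn": 0},{"translation": [-3.2,0,2.0],"turn": 0}], "grip": 0.645, "squeeze": 20}}

```text
clock: 20.95
ee_pos: [0.4852, -0.2023, 0.1136]
eef_rot: [2.514, 1.879, -0.002]
ft_force: [-4.1, -3.8, 10.1]
finger_gap: 0.0155
finger_force: 34.5
```

```bash
python3 tilt.py | head -2 | cut -c1-700
```

```text
20.95 [ 0.4852 -0.2023  0.1136] [-4.15 -3.76 10.1 ] [-0.4   0.87  0.16] 34.5156991481781
[(120, 225, 332, 91), (125, 224, 333, 92), (130, 224, 333, 92), (135, 224, 333, 92), (140, 223, 334, 92), (145, 223, 334, 93), (150, 223, 334, 92), (155, 222, 335, 95), (160, 222, 335, 94), (165, 222, 336, 96), (170, 221, 336, 96), (175, 221, 336, 95), (180, 221, 337, 98), (185, 220, 337, 97), (190, 220, 338, 100), (195, 220, 338, 119), (200, 256, 302, 47), (205, 253, 305, 53), (210, 253, 305, 53), (215, 253, 305, 53), (220, 252, 305, 54), (225, 254, 304, 51), (230, 264, 294, 31), (235, 264, 294, 31)]
```

Request:
{"op": "send_rows", "data": {"steps": [{"translation": [-0.8,0,0.6],"turn": 0},{"translation": [-1.5,0,1.3],"turn": 0},{"translation": [-2.2,0,2.0],"turn": 0},{"translation": [-2.8,0,2.7],"turn": 0},{"translation": [-3.4,0,3.4],"turn": 0},{"translation": [-3.9,0,4.2],"turn": 0},{"translation": [-4.4,0,5.0],"turn": 0}], "grip": 0.64, "squeeze": 20}}

```text
clock: 21.88
ee_pos: [0.4732, -0.2432, 0.062]
eef_rot: [2.516, 1.88, 0.001]
ft_force: [-0.1, -2.7, 2.7]
finger_gap: 0.0156
finger_force: 24.4
```

```bash
python3 tilt.py | head -2 | cut -c1-900
```

```text
21.875 [ 0.4732 -0.2432  0.062 ] [-0.05 -2.73  2.68] [-0.31 -0.04 -0.01] 24.408941566944122
[(120, 211, 348, 111), (125, 211, 348, 113), (130, 211, 348, 114), (135, 211, 348, 113), (140, 211, 348, 113), (145, 211, 348, 111), (150, 211, 348, 111), (155, 211, 348, 113), (160, 211, 348, 112), (165, 211, 348, 110), (170, 212, 348, 112), (175, 212, 347, 136), (180, 258, 306, 31), (185, 251, 308, 58), (190, 250, 309, 60), (195, 250, 308, 59), (200, 250, 308, 59), (205, 250, 308, 59), (210, 253, 305, 52), (215, 268, 290, 23), (220, 268, 291, 24), (225, 264, 294, 31), (230, 263, 296, 34), (235, 263, 296, 34)]
```

Request:
{"op": "send_rows", "data": {"steps": [{"translation": [-0.3,0,0.7],"turn": 0},{"translation": [-0.5,0,1.4],"turn": 0},{"translation": [-0.7,0,2.1],"turn": 0},{"translation": [-0.8,0,2.8],"turn": 0},{"translation": [-0.8,0,3.3],"turn": 0},{"translation": [-0.8,0,3.5],"turn": 0},{"translation": [-0.8,0,3.5],"turn": 0}], "grip": 0.64, "squeeze": 20}}

```text
clock: 22.8
ee_pos: [0.4706, -0.2523, 0.0282]
eef_rot: [2.514, 1.878, -0.004]
ft_force: [-2.4, -4.5, 8.6]
finger_gap: 0.0155
finger_force: 26.2
```

```bash
python3 tilt.py | head -2 | cut -c1-900
```

```text
22.8 [ 0.4706 -0.2523  0.0282] [-2.36 -4.47  8.58] [-0.85  0.44  0.03] 26.21620237827301
[(120, 197, 361, 130), (125, 197, 360, 127), (130, 198, 360, 125), (135, 198, 359, 124), (140, 199, 359, 127), (145, 199, 358, 124), (150, 200, 358, 122), (155, 200, 358, 131), (160, 201, 357, 136), (165, 201, 357, 144), (170, 202, 356, 152), (175, 202, 356, 155), (180, 221, 309, 30), (185, 249, 310, 62), (190, 247, 311, 65), (195, 247, 311, 65), (200, 247, 311, 65), (205, 248, 310, 63), (210, 266, 292, 27), (215, 266, 292, 27), (220, 266, 292, 27), (225, 264, 294, 31), (230, 263, 296, 34), (235, 262, 296, 35)]
```

Request:
{"op": "send_rows", "data": {"steps": [{"translation": [0,0,0],"turn": 0},{"translation": [0,0,0],"turn": 0},{"translation": [0,0,0],"turn": 0}], "grip": 0.6}}

```text
clock: 23.22
ee_pos: [0.4701, -0.2497, 0.0268]
eef_rot: [-2.515, -1.881, -0.0]
ft_force: [0.1, -0.5, -0.0]
finger_gap: 0.0169
finger_force: 0.2
```

Request:
{"op": "send_rows", "data": {"steps": [{"translation": [0,0,0],"turn": 0},{"translation": [0,0,0],"turn": 0},{"translation": [0,0,0],"turn": 0},{"translation": [0,0,0],"turn": 0}], "grip": -0.3}}

```text
clock: 23.72
ee_pos: [0.4704, -0.2503, 0.0273]
eef_rot: [-2.516, -1.881, 0.0]
ft_force: [-0.4, -0.2, -0.7]
finger_gap: 0.0554
finger_force: 0.0
```

Request:
{"op": "send_rows", "data": {"steps": [{"translation": [0,0,-2],"turn": 0},{"translation": [0,0,-5],"turn": 0},{"translation": [0,0,-9],"turn": 0},{"translation": [0,0,-14],"turn": 0},{"translation": [0,0,-20],"turn": 0},{"translation": [0,0,-20],"turn": 0},{"translation": [0,0,-20],"turn": 0}]}}

```text
clock: 24.6
ee_pos: [0.4702, -0.2502, 0.227]
eef_rot: [-2.516, -1.881, 0.0]
ft_force: [0.5, 0.3, 0.4]
finger_gap: 0.0555
finger_force: 0.0
```

Run:
```python
from h import *
s=r.observe();print(s["clock"],s["ee_pos"],s["ft_force"])
w=r.capture("wrist");c=r.capture("top")
h=cv2.cvtColor(w["image"],cv2.COLOR_BGR2HSV);m=cv2.inRange(h,(0,0,150),(179,60,255));m[250:]=0
n,l,st,ce=cv2.connectedComponentsWithStats(m)
for i in range(1,n):
    if st[i,4]>400:
        print(st[i]);p=np.argwhere(l==i)[:,::-1].astype(np.float32);print(cv2.minAreaRect(p));
        top=p[p[:,1]<p[:,1].min()+15];print("nose w",np.ptp(top[:,0]))
        for z,(x,y) in ((.028,p[p[:,1].argmin()]),(.055,p[p[:,1].argmax()])): print(onz(w,x,y,z))
        for rr in range(int(p[:,1].min()),int(p[:,1].max()),12):
            q=p[p[:,1]==rr][:,0]; print(rr,q.min(),q.max(),end=" | ")
h=cv2.cvtColor(c["image"],cv2.COLOR_BGR2HSV);k=cv2.inRange(h,(8,90,150),(25,200,255))
n,l,st,ce=cv2.connectedComponentsWithStats(k[190:268,225:470]);print("tan blobs top",[tuple(x) for x in st[1:] if x[4]>15])
```

```text
24.6 [ 0.47018441 -0.25019588  0.22700506] [0.50601164 0.32994987 0.40081665]
[ 245   22   71  220 8813]
((280.0, 131.5), (219.0, 70.0), 90.0)
nose w 70.0
[ 0.48317086 -0.0952571   0.028     ]
[ 0.4468238  -0.30657018  0.055     ]
22 247.0 314.0 | 34 246.0 315.0 | 46 246.0 315.0 | 58 246.0 315.0 | 70 246.0 314.0 | 82 247.0 314.0 | 94 247.0 313.0 | 106 247.0 313.0 | 118 247.0 313.0 | 130 248.0 312.0 | 142 266.0 294.0 | 154 273.0 287.0 | 166 272.0 287.0 | 178 272.0 287.0 | 190 272.0 287.0 | 202 272.0 287.0 | 214 272.0 286.0 | 226 272.0 286.0 | 238 273.0 286.0 | [  0 135  18  44 424]
((8.5, 156.5), (43.0, 17.0), 90.0)
nose w 7.0
[ 0.19608795 -0.11783274  0.028     ]
[ 0.19632737 -0.16066232  0.055     ]
135 0.0 0.0 | 147 0.0 6.0 | 159 0.0 12.0 | 171 0.0 17.0 | tan blobs top [(np.int32(0), np.int32(4), np.int32(50), np.int32(58), np.int32(1975))]
```

The scoop lies flat and upright: 214 mm nose to handle end against 213 mm expected, with straight parallel sides. There are no stray corks. Handing in.

```bash
python3 -c "
from plant import r
print(r.close_job())"
```

```text
the job is handed in; nothing more can be done
None
```

I handed the job in at about 25 s: the three corks went through the held-open flap into the box (scoop seen empty, none left on the worktop), the flap shut again, and the empty scoop stands upright on the worktop; the judge's verdict was not shown.

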